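Build up a drip coffee filter on a mug

TASK

Build up the metal coffee filter on the empty blue mug, from the bottom and one piece at a time: the drip plate on the mug, collar upwards, then the brewing chamber inside the plate's collar, then the press down inside the chamber, and last the lid over the chamber. Every piece must sit level and fully home on the one below, and the mug must stay standing where it is. Do not disturb the drinking glass, the kitchen timer or the honey jar.

Things in the scene. Friction and masses are not known exactly. Their poses are not given: they have to be found in the camera images.
- drip_plate: Bare steel plate, right way up, 90 g: flange dia 100 (z 7 to 10), upright collar on top to grip (outer dia 66, inner 61, z 10 to 26), drain holes inside it, chamfered spigot below (dia 58, z 0 to 7) that enters the mug's mouth; wire lug along +x to 70 from the axis. mm. Origin: centre of the spigot's underside, z up. Seated: flange on the mug's rim, origin 7 below the rim.
- chamber: Open aluminium cup with a wide black rubber sleeve (z 22 to 46), 110 g: 56 high, outer dia 55 (sleeve 56), inner 50, floor 3 thick, foot tapered to dia 47 over the lowest 8. mm. Origin: centre of its underside, z up. Seated: it stands on the plate inside the collar, origin 10 above the plate's origin.
- press: Steel disc with small holes (dia 42, 4 thick), thin stem and black knob on top (dia 14, z 50 to 69; grip here), 70 g. mm. Origin: centre of the disc's underside, z up. Seated: disc on the chamber's floor, origin 3 above the chamber's origin, knob standing 16 out of the chamber.
- lid: Stepped hollow aluminium lid with a dark wooden knob, 80 g: skirt outer dia 67, inner 62.6, 10 deep; top at z 34; knob dia 21 at z 40 to 51 (neck dia 12 below, top z 54). mm. Origin: centre of the skirt's lower edge, z up. Seated: skirt round the chamber's rim, inner step on the rim, origin 46 above the chamber's origin; it clears the press's knob.
- mug: Empty blue ceramic mug, loose, 0.42 kg, upright, 92 high, 80 wide at the rim, handle on its +y side. mm. Origin: centre of its underside, z up. (The green and white mug at the side holds tea and is not meant.)
- mug_rim (a point): centre of the empty blue mug's mouth at the height of its rim, 92 mm above the table; mouth 72 mm wide inside; z up
- drinking_glass: bystander: clear empty drinking glass, 81 mm wide at the rim, 103 mm high, loose; origin at the centre of its underside
- timer: bystander: red and white round kitchen timer, 62 mm wide, 43 mm high, loose; origin at the centre of its underside
- honey: bystander: glass honey jar with a pale lid, 71 mm wide, 110 mm high, loose; origin at the centre of its underside

How it is judged:
By the outcome, as a careful person would: the job done as asked, in the order asked, and still so for the second after the job is handed in, with the robot touching nothing.
It also fails if it takes over 104 s, if anything falls off the work surface, if the arm or the gripper's body presses on something with over 40 N, if the wrist force passes 120 N, or if a joint passes its speed limit or range.

ROBOT

A 6-joint arm with a two-finger parallel gripper is mounted at the origin on a cart in front of the work surface, level with it; the furniture and walls round the work are solid. World frame = base frame: x ahead of the robot, y to its left, z up, the work surface at z = 0. Lengths are in m, angles in rad, forces in N, time in s.
With the tool pointing down it reaches from about 0.3 to 0.875 m from the base axis. Payload 6.4 kg.
Tool frame: the origin (TCP) lies between the finger pads; the fingertips stand 19 mm ahead of it and the grasp point (between the pads) is the TCP; z points along the fingers, y is the line along which they close (so a half turn about z gives the same grasp; the last joint's range is limited). The gripper opens to 85 mm and grips with 20 to 120 N. Pads are 22 mm wide; open, the fingers measure 114 mm over their backs; the gripper's body (76 mm by 85 mm) begins 54 mm behind the grasp point. The pads swing forward as they close: fully open they stand 13 mm farther back than shut.
Start: joints at [1.09, 0.181, 1.607, -0, 1.354, -0.206], TCP at [0.156, 0.553, 0.25] pointing down, gripper open.
Joint ranges: [-2.99, 2.99], [-0.89, 2.07], [0.3, 2.58], [-1.14, 4.28], [0, 2.63], [-3.12, 3.12]. Speed limits (rad/s): [2.57, 2.57, 3.01, 3.14, 3.14, 3.14].

INTERFACE

Orientations are given as a unit quaternion [x, y, z, w].
In Python, from workcell import bot gives the robot as it stands.
- The arm moves only by the tool move_arm, never from a script. Its argument "series" is a list that holds one entry, the list of rows, each a list of 5 numbers: the shift along the tool's x, y, z in cm, then the turn about the tool's z in degrees, then the opening, from -1 (shut) to 1 (fully open). A call has 1 to 10 rows; each row is the pose to reach, as a shift and turn from the pose commanded when the call began, along the tool's axes at that moment; what a row does not reach only later rows make up. A row lasts 1/10 s, in which the tool goes at most 50 mm and 8.59 degrees, less where a joint would pass 70% of its speed; a pose out of reach is approached as far as the arm can. A call with a gripper value outside its range is refused whole. The fingers move at their own pace and stop on an object; the grip force is fixed at half the most. Time passes only in rows, so rows that repeat a pose let the fingers close. It gives the time, the measured TCP pose, the force, the opening and the grip force at its end, in the units of the state.
- bot.get_state(): the state, without advancing time (a new reading comes with each control period).
- bot.grab_frame(name): name is "side" or "top"; returns a dict with "pixels" (400x640x3 uint8, blue, green, red), "fx", "fy", "cx", "cy" (pixels), "R" (3x3) and "t" (3): a world point X has camera coordinates R X + t. Camera axes: x right, y down, z forward; pixel columns grow to the right and rows downward; lengths in m; the calibration is good to about 2 mm. A picture is of the moment at which its call begins. There is no depth.
- bot.finish_job(): hands the job in; it is judged then, once.
The state is a dict: "t": time; "qpos": joint angles; "joint_vel": joint speeds; "effort": joint torques, N m; "eef_pos": TCP position; "tool_rot": TCP orientation; "ft_force": force on the tool from outside, world axes, zero at the start; "ft_torque": the same for the moment, N m; "opening": finger opening in m; "grasp_force": force on a finger pad.
Only numpy, scipy, OpenCV 4.12 (cv2) and the standard library are available. Lean on these libraries where they do the work, as an engineer would, in place of code of your own. Each camera call takes 0.05 s, during which the arm holds its last target. There are 200 camera calls.

## Working session

There is one attempt and no reset: what is moved stays moved. The work goes in short steps, Python scripts to look and compute and a tool call to move; the robot and the scene stay as the last step left them, time stands still between calls to the robot, and variables do not carry over. Pictures are saved under pics/ and viewed, at most 14 in all, crops included, and the job is handed in when it is done.

Besides the shell and the picture viewer there is one more tool, called in YAML: its name, and indented under it one key for each argument. move_arm: Moves the arm, as the interface text tells. Its arguments: {"type":"object","properties":{"series":{"type":"array","items":{"type":"array","items":{"type":"array","items":{"type":"number"}}}}},"required":["series"]}

```bash
mkdir -p pics; ls; cat > h.py <<'E'
import numpy as np, cv2
from workcell import bot
from scipy.spatial.transform import Rotation as Ro
def ray(f,u,v):
    R=np.array(f["R"]);t=np.array(f["t"])
    d=R.T@np.array([(u-f["cx"])/f["fx"],(v-f["cy"])/f["fy"],1.0]); return -R.T@t,d
def onz(f,u,v,z):
    o,d=ray(f,u,v); return o+d*(z-o[2])/d[2]
def proj(f,X):
    c=np.array(f["R"])@np.array(X)+np.array(f["t"]); return np.array([f["fx"]*c[0]/c[2]+f["cx"],f["fy"]*c[1]/c[2]+f["cy"]])
def toolshift(X):
    s=bot.get_state(); return Ro.from_quat(s["tool_rot"]).inv().apply(np.array(X)-s["eef_pos"])*100
E
python3 - <<'E'
from h import *
s=bot.get_state(); print({k:np.round(v,3) for k,v in s.items()})
for n in("side","top"):
    f=bot.grab_frame(n); cv2.imwrite(f"pics/{n}0.png",f["pixels"]); o,_=ray(f,0,0); print(n,o,f["fx"],np.round(f["R"],3).tolist())
E
```

```text
pics
{'t': np.float64(0.0), 'qpos': array([ 1.09 ,  0.182,  1.608, -0.   ,  1.354, -0.206]), 'joint_vel': array([ 0.001,  0.   , -0.001, -0.   , -0.001,  0.001]), 'effort': array([-0.0000e+00, -4.4486e+01, -3.5134e+01, -0.0000e+00,  9.0000e-03,
        0.0000e+00]), 'eef_pos': array([0.156, 0.553, 0.249]), 'tool_rot': array([ 0.137,  0.991, -0.001, -0.   ]), 'ft_force': array([ 0.716, -0.161,  0.867]), 'ft_torque': array([-0.021, -0.034,  0.02 ]), 'grasp_force': np.float64(0.0), 'opening': np.float64(0.086)}
side [0.36063158 0.93405135 0.73780178] 406.1263112638328 [[-0.973, -0.23, -0.004], [-0.124, 0.536, -0.835], [0.194, -0.812, -0.55]]
top [ 0.42916834 -0.03091893  1.34415442] 387.5664962111831 [[0.005, -1.0, 0.013], [-0.989, -0.007, -0.146], [0.146, -0.012, -0.989]]
```

View pics/side0.png

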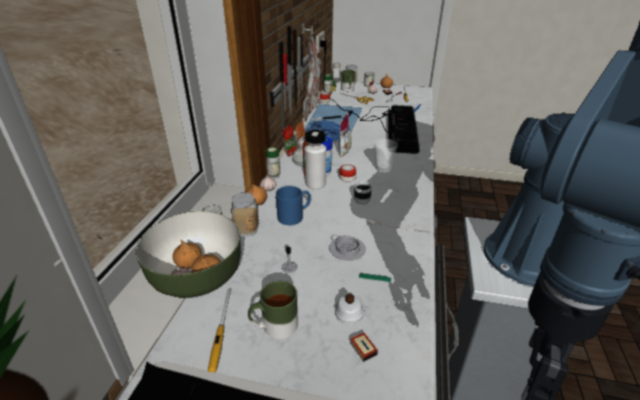

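View pics/top0.png

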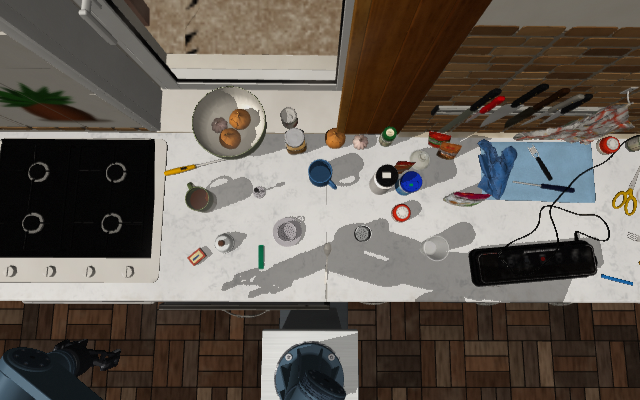

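The side view shows the mug (290,205), plate (347,245), press (289,258), lid (349,307) and chamber (362,193). The top view has them at (320,173), (289,231), (260,190), (223,242) and (362,233). I'll enlarge both for precise measuring.

```bash
python3 - <<'E'
from h import *
a=cv2.imread("pics/top0.png")[125:275,190:450]; cv2.imwrite("pics/topc.png",cv2.resize(a,None,fx=3,fy=3,interpolation=cv2.INTER_CUBIC))
a=cv2.imread("pics/side0.png")[140:330,225:415]; cv2.imwrite("pics/sidec.png",cv2.resize(a,None,fx=3,fy=3,interpolation=cv2.INTER_CUBIC))
f=bot.grab_frame("top")
for n,u,v,z in(("mugrim",320,173,.092),("plate",289,231,.02),("press",259,191,.0),("lid",223,242,.03),("chamber",362,233,.05),("timer",401,212,.04),("glass",434,248,.1)): print(n,onz(f,u,v,z))
E
```

```text
mugrim [ 0.66449824 -0.03112344  0.092     ]
plate [0.477071   0.07274733 0.02      ]
press [0.6162493 0.1815848 0.       ]
lid [0.43887076 0.2920121  0.03      ]
chamber [ 0.47070371 -0.17205694  0.05      ]
timer [ 0.54229227 -0.30577991  0.04      ]
glass [ 0.42285874 -0.39577398  0.1       ]
```

View pics/topc.png

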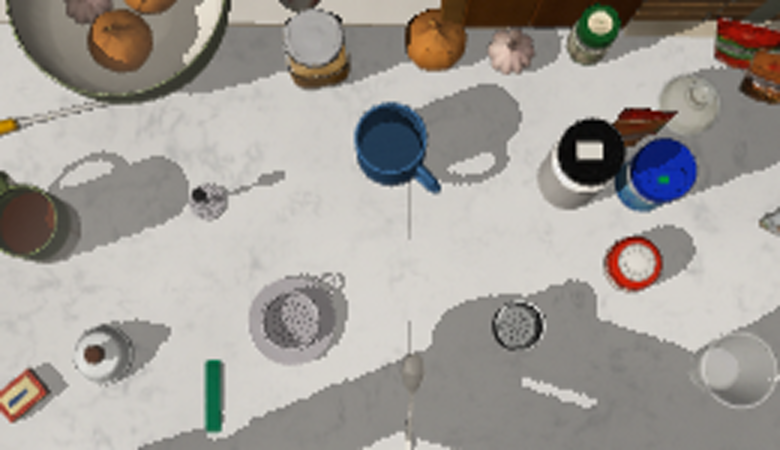

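View pics/sidec.png

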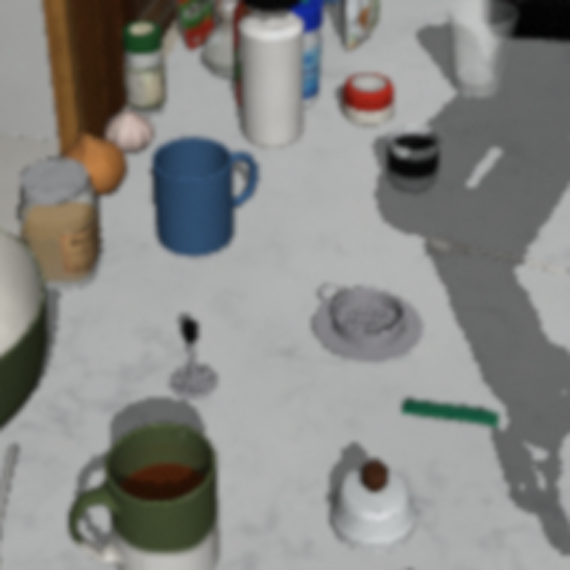

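```bash
cat > ov.py <<'E'
from h import *
ft=bot.grab_frame("top"); fs=bot.grab_frame("side")
def cr(f,u,v,z,ox,oy): return onz(f,(u+.5)/3-.5+ox,(v+.5)/3-.5+oy,z)
T=lambda u,v,z:cr(ft,u,v,z,190,125); S=lambda u,v,z:cr(fs,u,v,z,225,140)
for n,a,b in(("mug",T(391.5,137,.092),S(193.5,161,.092)),("plate",T(298,320,.0085),S(366.5,323,.0085)),("chamber",T(518.5,325,.056),S(413,144,.056)),
 ("presd",T(209.5,201.5,.004),S(193.5,380,.004)),("presk",T(199,194,.067),S(188,322,.065)),("lidk",T(94,354,.05),S(375,475,.047)),("lid",T(103,354,.01),S(373,516,.01))):
    print(n,np.round(a,4),np.round(b,4))
def show(P,name):
    out=[]
    for f,(x0,x1,y0,y1) in((ft,(190,320,150,280)),(ft,(250,380,150,280)),(fs,(265,395,140,335))):
        k=4 if f is ft else 4
        im=cv2.resize(f["pixels"][y0:y1,x0:x1],None,fx=k,fy=k,interpolation=cv2.INTER_CUBIC)
        for (x,y,z,r) in P:
            pts=[(proj(f,(x+r*np.cos(t),y+r*np.sin(t),z))-[x0,y0]+.5)*k-.5 for t in np.linspace(0,6.283,40)]
            cv2.polylines(im,[np.int32(np.round(np.array(pts)*16))],True,(0,0,255),1,cv2.LINE_AA,4)
        out.append(im)
    l=np.hstack(out[:2]); cv2.imwrite(f"pics/{name}_t.png",cv2.resize(l,(800,400),interpolation=cv2.INTER_AREA)); cv2.imwrite(f"pics/{name}_s.png",cv2.resize(out[2],(400,600),interpolation=cv2.INTER_AREA))
E
python3 ov.py
```

```text
mug [ 0.6734 -0.0316  0.092 ] [ 0.6666 -0.0206  0.092 ]
plate [0.4764 0.0736 0.0085] [0.4749 0.0829 0.0085]
chamber [ 0.4705 -0.1731  0.056 ] [ 0.4677 -0.1574  0.056 ]
presd [0.6128 0.1791 0.004 ] [0.6095 0.1864 0.004 ]
presk [0.6124 0.1811 0.067 ] [0.6132 0.1816 0.065 ]
lidk [0.4365 0.2936 0.05  ] [0.4338 0.298  0.047 ]
lid [0.4368 0.2934 0.01  ] [0.4326 0.3049 0.01  ]
```

```bash
cat >> ov.py <<'E'
show([(.671,-.031,.092,.040),(.671,-.031,0,.037),(.476,.074,.0085,.05),(.476,.074,.026,.033),(.4705,-.172,.056,.0275),(.4705,-.172,.0,.0235),(.6125,.180,.004,.021),(.6125,.180,.069,.007),(.4365,.2935,0,.0335),(.4365,.2935,.046,.0105)],"ov")
E
python3 ov.py >/dev/null
```

```text
(no output)
```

View pics/ov_t.png

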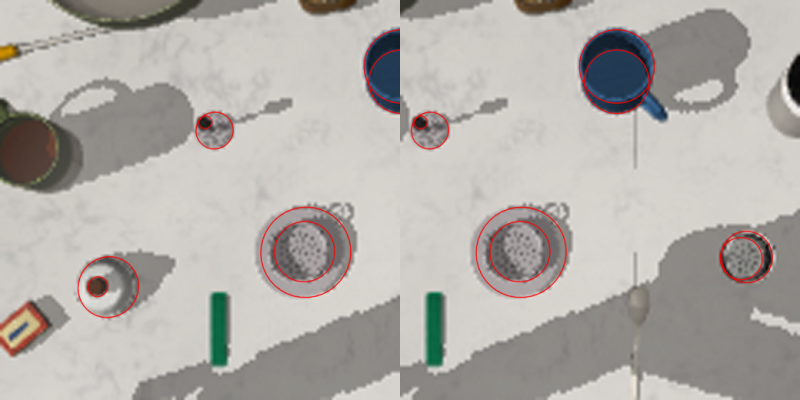

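View pics/ov_s.png

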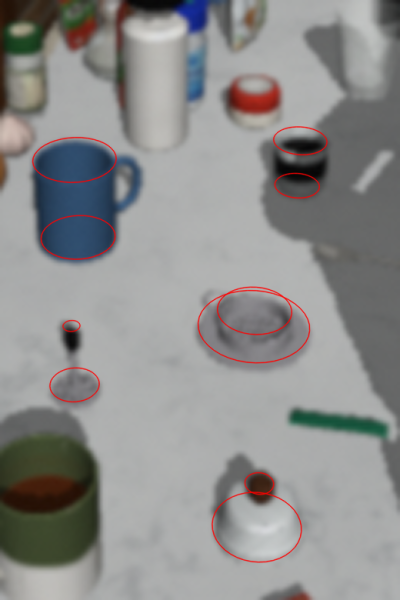

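The overlays agree with both pictures to 2–3 mm: in the top picture every red circle sits on its object, and in the side view the collar and chamber appear about 2 px lower than drawn. I'll start with the plate.

```bash
python3 -c "
from h import *
print(toolshift((.476,.075,.10)))"
```

```text
[-43.78356394 -37.34979615  15.01909703]
```

move_arm:
  series:
    - [[-43.8,-37.3,0,0,1],[-43.8,-37.3,0,0,1],[-43.8,-37.3,0,0,1],[-43.8,-37.3,0,0,1],[-43.8,-37.3,0,0,1],[-43.8,-37.3,0,0,1],[-43.8,-37.3,0,0,1],[-43.8,-37.3,0,0,1],[-43.8,-37.3,5,0,1],[-43.8,-37.3,10,0,1]]

```text
t: 1.35
eef_pos: [0.4316, 0.1448, 0.2106]
tool_rot: [0.137, 0.991, 0.001, 0.003]
ft_force: [0.7, 0.6, -0.4]
opening: 0.0852
grasp_force: 0.0
```

move_arm:
  series:
    - [[0,0,0,0,1],[0,0,0,0,1]]

```text
t: 1.55
eef_pos: [0.4284, 0.1461, 0.2079]
tool_rot: [0.138, 0.99, -0.0, -0.001]
ft_force: [-0.6, 1.0, -0.1]
opening: 0.0855
grasp_force: 0.0
```

```bash
python3 -c "
from h import *
s=bot.get_state();print(s['t'],s['eef_pos'],s['tool_rot'],s['ft_force']);print(toolshift((.476,.075,.08)))
f=bot.grab_frame('side');g=bot.grab_frame('top')
a=cv2.resize(f['pixels'][130:330,250:450],(500,500),interpolation=2);b=cv2.resize(g['pixels'][170:290,230:350],(300,300),interpolation=2)
cv2.imwrite('pics/a1.png',np.hstack([a,np.vstack([b,b*0])[:500]]))"
```

```text
1.55 [0.42839378 0.14611703 0.20793803] [ 1.38339695e-01  9.90384346e-01 -2.27066265e-05 -9.88210259e-04] [-0.58309367  0.97556188 -0.08934664]
[-6.55210034 -5.53092312 12.78280545]
```

View pics/a1.png

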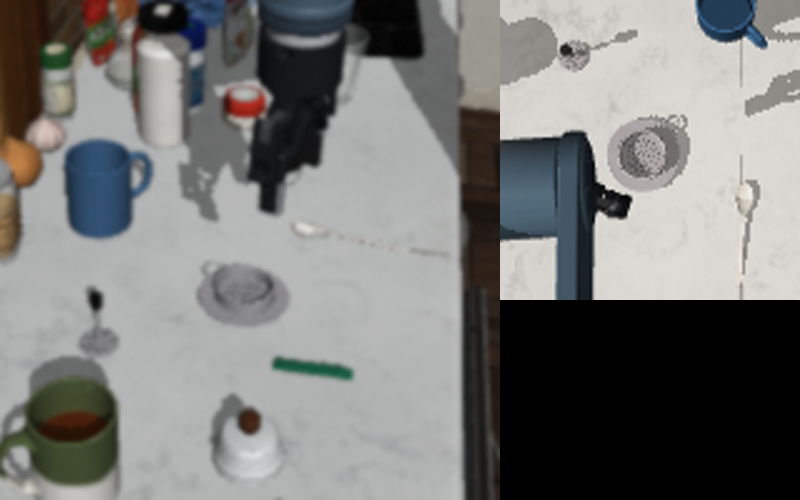

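The gripper stands short of the plate, with nothing disturbed. I'll move on to hover over it.

move_arm:
  series:
    - [[-6.6,-5.5,2,0,1],[-6.6,-5.5,6,0,1],[-6.6,-5.5,10,0,1],[-6.6,-5.5,13,0,1],[-6.6,-5.5,13,0,1],[-6.6,-5.5,13,0,1]]

```text
t: 2.25
eef_pos: [0.4774, 0.0772, 0.0795]
tool_rot: [0.136, 0.991, 0.0, 0.0]
ft_force: [0.7, -0.1, 1.3]
opening: 0.0851
grasp_force: 0.0
```

```bash
python3 -c "
from h import *
s=bot.get_state();print(toolshift((.476,.075,.032)))
f=bot.grab_frame('side');cv2.imwrite('pics/a2.png',cv2.resize(f['pixels'][150:290,280:420],(560,560),interpolation=2))"
```

```text
[ 0.07984031 -0.25280814  4.75374568]
```

View pics/a2.png

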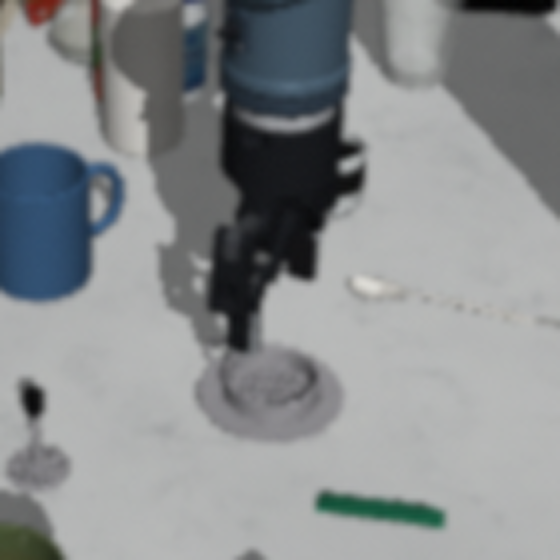

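```bash
python3 -c "
from h import *
f=bot.grab_frame('side')
s=bot.get_state();y=Ro.from_quat(s['tool_rot']).apply([0,1,0])
for z in(.06,.067,.074,.08):
  for k in(.05,-.05): print(z,k,(proj(f,s['eef_pos']*[1,1,0]+y*k*[1,1,0]+[0,0,z])-[280,150])*4)
print((proj(f,(.476,.075,.026))-[280,150])*4)"
```

```text
0.06 0.05 [233.00012305 365.87756361]
0.06 -0.05 [296.65108958 284.82193157]
0.067 0.05 [233.30019067 357.50242744]
0.067 -0.05 [297.14962306 276.71272822]
0.074 0.05 [233.60246379 349.06573408]
0.074 -0.05 [297.65158218 268.54780319]
0.08 0.05 [233.86332893 341.78477207]
0.08 -0.05 [298.08458621 261.50450947]
[268.66288314 362.16950781]
```

The open fingertips are about 8 mm ahead of the TCP, at crop (240,348), and they straddle the collar centred at (268,368). I'll descend and close.

move_arm:
  series:
    - [[0.1,-0.1,3,0,1],[0.1,-0.1,5.2,0,1],[0.1,-0.1,5.2,0,1],[0.1,-0.1,5.2,0,0.4],[0.1,-0.1,5.2,0,0.2],[0.1,-0.1,5.2,0,0],[0.1,-0.1,5.2,0,0],[0.1,-0.1,5.2,0,0]]

```text
t: 3.15
eef_pos: [0.4778, 0.0756, 0.0296]
tool_rot: [0.137, 0.991, 0.0, 0.002]
ft_force: [-4.5, 1.4, 12.1]
opening: 0.0632
grasp_force: 62.5
```

move_arm:
  series:
    - [[0,0,-1,0,0],[0,0,-3,0,0],[0,0,-6,0,0],[0,0,-10,0,0],[0,0,-12,0,0],[0,0,-12,0,0]]

```text
t: 3.75
eef_pos: [0.4791, 0.0752, 0.1515]
tool_rot: [0.137, 0.991, 0.0, 0.005]
ft_force: [0.2, 0.3, -1.0]
opening: 0.0631
grasp_force: 66.1
```

```bash
python3 -c "
from h import *
s=bot.get_state();print(s['eef_pos'],s['ft_force'],s['opening']);print(toolshift((.671,-.031,.19)))
f=bot.grab_frame('side');g=bot.grab_frame('top')
a=cv2.resize(f['pixels'][130:270,270:410],(490,490),interpolation=2);b=cv2.resize(g['pixels'][180:280,240:340],(300,300),interpolation=2)
cv2.imwrite('pics/a3.png',np.hstack([a,np.vstack([b,b*0])[:490]]))"
```

```text
[0.47907706 0.07516811 0.15153985] [ 0.21078092  0.34363033 -0.99055252] 0.06308309635894738
[-21.38709183  -5.0104968   -3.65238034]
```

View pics/a3.png

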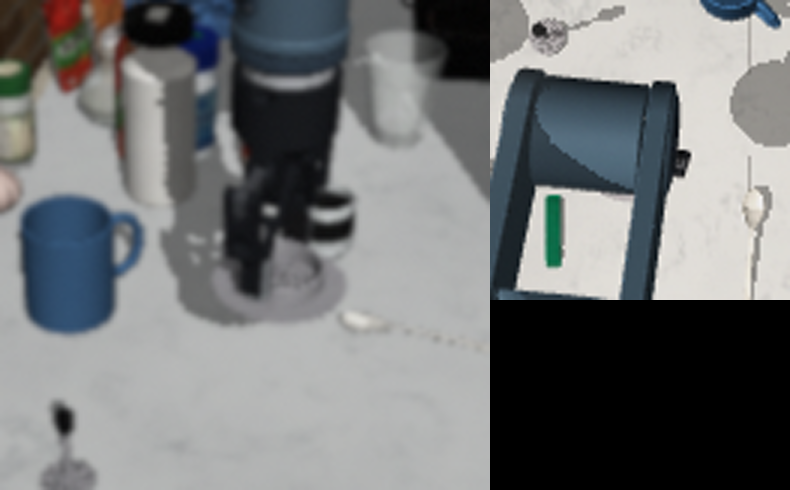

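```bash
python3 -c "
from h import *
f=bot.grab_frame('side')
for x,y in((.479,.075),(.479,.085),(.469,.075)):
  P=np.array([(proj(f,(x+.05*np.cos(t),y+.05*np.sin(t),.1305))-[270,130])*3.5 for t in np.linspace(0,6.28,60)]); print(x,y,P.min(0),P.max(0))
"
```

```text
0.479 0.075 [204.28700591 239.7892402 ] [339.43538193 317.42378587]
0.479 0.085 [201.527747   246.83419577] [337.71728033 325.68124935]
0.469 0.075 [217.50019706 241.40390828] [352.94966329 319.32063476]
```

The plate is held level: in the side view its flange spans columns 212 to 347 with its bottom at row 322. That puts it about 6 mm off the TCP along tool x, so I'll compensate at the mug.

```bash
python3 -c "
from h import *
print(toolshift((.676,-.032,.165)))"
```

```text
[-22.21714873  -4.89543295  -1.88334719]
```

move_arm:
  series:
    - [[-4,-1,-1.5,0,0],[-8,-1.8,-1.5,0,0],[-12,-2.7,-1.5,0,0],[-16,-3.5,-1.5,0,0],[-19,-4.2,-1.5,0,0],[-21,-4.7,-1.5,0,0],[-22.2,-4.9,-1.5,0,0],[-22.2,-4.9,-1.5,0,0],[-22.2,-4.9,-1.5,0,0]]

```text
t: 4.8
eef_pos: [0.675, -0.0317, 0.1594]
tool_rot: [0.137, 0.991, 0.0, -0.002]
ft_force: [-0.5, 0.1, -1.0]
opening: 0.063
grasp_force: 66.1
```

```bash
python3 -c "
from h import *
s=bot.get_state();print(s['eef_pos'],s['opening']);print(toolshift((.676,-.032,.115)))
f=bot.grab_frame('side');g=bot.grab_frame('top')
b=cv2.resize(g['pixels'][120:220,270:370],(300,300),interpolation=2)
a=cv2.resize(f['pixels'][110:250,220:360],(490,490),interpolation=2)
cv2.imwrite('pics/a4.png',np.hstack([a,np.vstack([b,b*0])[:490]]))
P=lambda x,y,z,r:np.array([(proj(f,(x+r*np.cos(t),y+r*np.sin(t),z))-[220,110])*3.5 for t in np.linspace(0,6.28,60)])
for p in(P(.671,-.031,.092,.04),P(.671,-.031,s['eef_pos'][2]-.021,.05)):print(p.min(0),p.max(0))
"
```

```text
[ 0.67499779 -0.03170185  0.15935374] 0.0629517999431104
[-1.21189161e-01 -1.09954374e-03  4.43495052e+00]
[193.00162081 259.67663796] [287.97907748 310.7717659 ]
[177.56678303 207.35792037] [298.9027198  269.27991032]
```

View pics/a4.png

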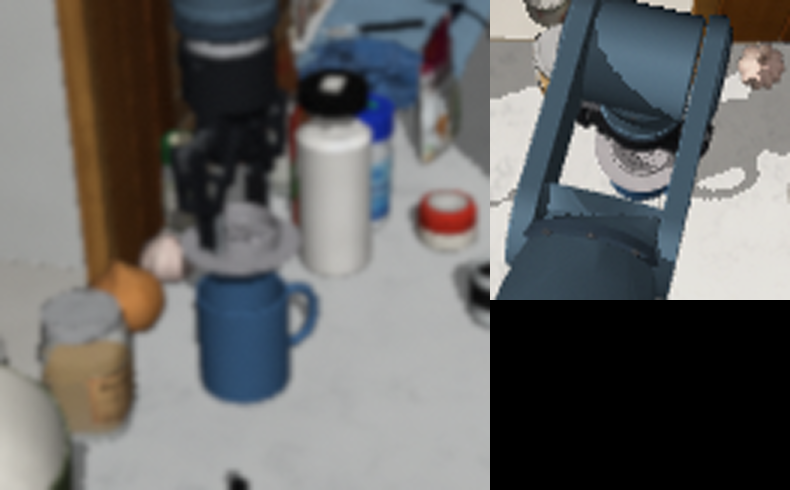

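Flange columns 180–301 and mug columns 196–291 are shifted alike from prediction, so the plate is centred over the mug. I'll lower it.

move_arm:
  series:
    - [[0,0,1.5,0,0],[0,0,3,0,0],[0,0,3.8,0,0],[0,0,4.1,0,0],[0,0,4.3,0,0],[0,0,4.4,0,0],[0,0,4.4,0,0]]

```text
t: 5.6
eef_pos: [0.6766, -0.0321, 0.1179]
tool_rot: [0.137, 0.991, -0.0, 0.0]
ft_force: [-0.3, -0.6, -1.1]
opening: 0.0631
grasp_force: 66.1
```

move_arm:
  series:
    - [[0,0,0.1,0,0],[0,0,0.2,0,0],[0,0,0.3,0,0],[0,0,0.3,0,0]]

```text
t: 6.0
eef_pos: [0.6765, -0.0321, 0.1148]
tool_rot: [0.137, 0.991, -0.0, 0.0]
ft_force: [-0.9, -0.3, 0.7]
opening: 0.0633
grasp_force: 66.2
```

move_arm:
  series:
    - [[0,0,0.1,0,0],[0,0,0.2,0,0],[0,0,0.2,0,0]]

```text
t: 6.3
eef_pos: [0.6769, -0.0321, 0.1148]
tool_rot: [0.137, 0.991, -0.0, 0.001]
ft_force: [-4.7, 0.3, 10.5]
opening: 0.0631
grasp_force: 67.2
```

Contact on the rim. Release and retreat.

move_arm:
  series:
    - [[0,0,-0.1,0,0.6],[0,0,-0.1,0,0.9],[0,0,-0.1,0,1],[0,0,-0.1,0,1],[0,0,-2,0,1],[0,0,-5,0,1],[0,0,-8,0,1],[0,0,-10,0,1]]

```text
t: 7.1
eef_pos: [0.677, -0.0322, 0.2148]
tool_rot: [0.137, 0.991, -0.0, 0.001]
ft_force: [0.6, -0.6, 0.6]
opening: 0.0856
grasp_force: 0.0
```

```bash
python3 -c "
from h import *
s=bot.get_state();print(s['eef_pos'],s['opening']);print(toolshift((.4705,-.171,.15)))"
```

```text
[ 0.67701943 -0.03220304  0.21480398] 0.08557168487767947
[ 16.12595725 -18.96360463   6.44045509]
```

move_arm:
  series:
    - [[3,-3.5,0,0,1],[6.5,-7,0,0,1],[10,-11.5,0,0,1],[13,-15,2,0,1],[16.1,-19,5,0,1],[16.1,-19,6.4,0,1],[16.1,-19,6.4,0,1],[16.1,-19,6.4,0,1]]

```text
t: 7.9
eef_pos: [0.4702, -0.1713, 0.1489]
tool_rot: [0.137, 0.991, 0.0, 0.0]
ft_force: [-1.1, -0.5, 1.1]
opening: 0.0854
grasp_force: 0.0
```

```bash
python3 -c "
from h import *
s=bot.get_state();print(s['eef_pos'],s['opening']);print(toolshift((.4705,-.171,.043)))
f=bot.grab_frame('side');g=bot.grab_frame('top')
cv2.imwrite('pics/s5.png',f['pixels']);cv2.imwrite('pics/t5.png',g['pixels'])
a=cv2.resize(f['pixels'][140:250,260:400],(560,440),interpolation=2);b=cv2.resize(g['pixels'][140:200,290:350],(240,240),interpolation=2)
cv2.imwrite('pics/a5.png',np.hstack([a,np.vstack([b,b*0])[:440]]))
for x,y,z,r in((.671,-.030,.101,.05),(.671,-.030,.111,.033),(.4705,-.171,.056,.0275)):
  P=lambda f,o,k:np.array([(proj(f,(x+r*np.cos(t),y+r*np.sin(t),z))-o+.5)*k for t in np.linspace(0,6.28,60)])
  p=P(f,[260,140],4);print('S',p.min(0),p.max(0)); p=P(g,[290,140],4)+[560,0];print('T',p.min(0),p.max(0))"
```

```text
[ 0.47022878 -0.1713022   0.14892268] 0.08542882518702107
[-0.01609797  0.03293815 10.59228191]
S [ 47.74702748 162.47158442] [184.11460764 235.17795338]
T [619.38566476  64.24992132] [741.91325802 184.6131098 ]
S [ 70.26656784 162.7158556 ] [160.65801525 210.35414055]
T [639.92684521  81.86397064] [721.42812076 161.91080712]
S [375.5822273  165.54028884] [444.91387136 201.88980764]
T [816.30985983 340.65902116] [882.71465708 407.53589246]
```

View pics/a5.png

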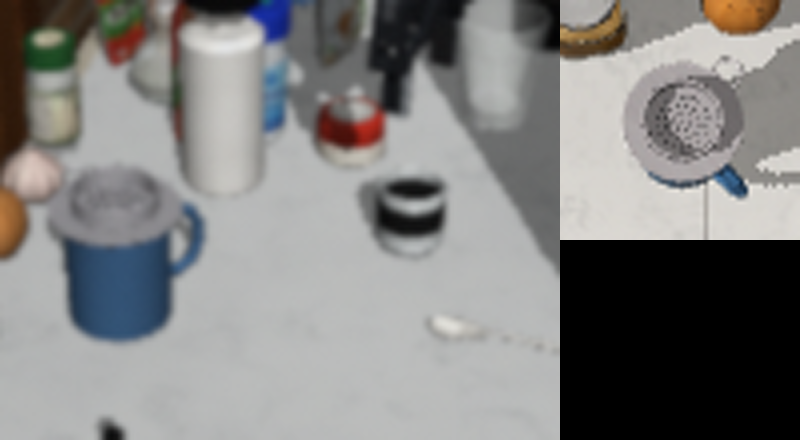

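The plate sits level on the mug: flange centre (684,124) in the top crop and the collar is level in the side crop. Next I'll grip the chamber once to centre it, then turn 90° and regrip so it is centred both ways.

move_arm:
  series:
    - [[0,0,4,0,1],[0,0,8,0,1],[0,0,10,0,1],[0,0,10.8,0,1],[0,0,10.8,0,1],[0,0,10.8,0,0.5],[0,0,10.8,0,0.3],[0,0,10.8,0,0.2],[0,0,10.8,0,0.2],[0,0,10.8,0,0.2]]

```text
t: 9.0
eef_pos: [0.4714, -0.1721, 0.0426]
tool_rot: [0.137, 0.991, -0.001, 0.002]
ft_force: [-0.5, 1.6, 6.0]
opening: 0.0533
grasp_force: 63.4
```

move_arm:
  series:
    - [[0,0,0,0,0.6],[0,0,0,0,1],[0,0,0,0,1],[0,0,0,10,1],[0,0,0,20,1],[0,0,0,30,1],[0,0,0,40,1],[0,0,0,50,1],[0,0,0,60,1]]

```text
t: 9.9
eef_pos: [0.4697, -0.1712, 0.0404]
tool_rot: [0.557, 0.831, -0.0, -0.0]
ft_force: [0.0, 0.6, 0.2]
opening: 0.0854
grasp_force: 0.0
```

move_arm:
  series:
    - [[0,0,0,10,1],[0,0,0,20,1],[0,0,0,30,1],[0,0,0,38,1],[0,0,0,38,1],[0,0,0,38,1],[0,0,0,38,0.5],[0,0,0,38,0.3],[0,0,0,38,0.2],[0,0,0,38,0.1]]

```text
t: 10.9
eef_pos: [0.4699, -0.1713, 0.0411]
tool_rot: [0.795, 0.607, -0.0, 0.0]
ft_force: [-2.0, 0.9, 6.8]
opening: 0.0548
grasp_force: 63.0
```

move_arm:
  series:
    - [[0,0,0,0,0],[0,0,0,0,0],[0,0,0,0,0]]

```text
t: 11.2
eef_pos: [0.4699, -0.1713, 0.0411]
tool_rot: [0.795, 0.607, -0.0, 0.0]
ft_force: [-3.0, 0.8, 6.6]
opening: 0.0552
grasp_force: 63.0
```

move_arm:
  series:
    - [[0,0,-1,0,0],[0,0,-4,0,0],[0,0,-9,0,0],[0,0,-13,0,0],[0,0,-15,0,0],[0,0,-15,0,0]]

```text
t: 11.8
eef_pos: [0.4718, -0.1724, 0.1947]
tool_rot: [0.795, 0.607, 0.001, 0.004]
ft_force: [-0.1, -0.5, -1.0]
opening: 0.055
grasp_force: 63.7
```

```bash
cat > pl.py <<'E'
from h import *
# plate flange+collar in the top view: grey, bright-enough blob around mug
g=cv2.imread("pics/t5.png"); f=bot.grab_frame("top"); s=bot.get_state()
c=cv2.resize(g[140:200,290:350],None,fx=8,fy=8,interpolation=2); gr=cv2.cvtColor(c,cv2.COLOR_BGR2GRAY)
k=cv2.HoughCircles(cv2.GaussianBlur(gr,(9,9),0),cv2.HOUGH_GRADIENT_ALT,1.5,20,param1=100,param2=.6,minRadius=60,maxRadius=140)
for u,v,r in (k[0] if k is not None else []):
    p=[(u+.5)/8-.5+290,(v+.5)/8-.5+140]; print(u,v,r,"mm",r/8*(1.344-.1)/387.6*1000,"z.095",onz(f,*p,.095),"z.111",onz(f,*p,.111))
print(s["eef_pos"],s["opening"],toolshift((.670,-.031,.19)))
E
python3 pl.py
```

```text
[ 0.47054802 -0.17172427  0.19214439] 0.05493257856110387 [18.83321026 15.52865399  0.24738951]
```

move_arm:
  series:
    - [[4,3.3,0,0,0],[8,6.6,0,0,0],[12,9.9,0,0,0],[15,12.4,0,0,0],[17.5,14.4,0,0,0],[18.9,15.5,0,0,0],[18.9,15.5,0,0,0],[18.9,15.5,0,0,0]]

```text
t: 12.65
eef_pos: [0.6678, -0.0296, 0.1879]
tool_rot: [0.795, 0.607, -0.002, -0.002]
ft_force: [-0.0, -0.7, -0.8]
opening: 0.0547
grasp_force: 63.8
```

```bash
python3 -c "
from h import *
s=bot.get_state();print(s['eef_pos'],s['opening']);print(toolshift((.6705,-.031,.136)))
f=bot.grab_frame('side');cv2.imwrite('pics/a6.png',cv2.resize(f['pixels'][90:230,210:350],(560,560),interpolation=2))"
```

```text
[ 0.66781833 -0.02962589  0.18793286] 0.05467912793560155
[-0.05902721  0.31678434  5.19202992]
```

View pics/a6.png

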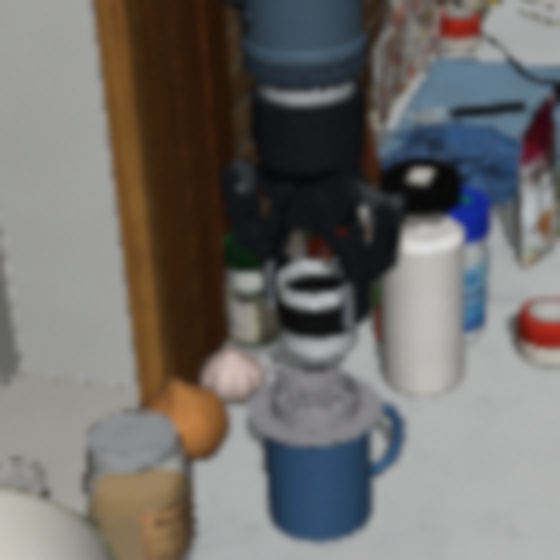

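The chamber (columns 275–357) is nearly above the collar (272–361). With perspective taken in, it needs about 2 mm in +x, which matches the numbers.

move_arm:
  series:
    - [[0,0.2,1,0,0],[0,0.2,2,0,0],[0,0.2,3,0,0],[0,0.2,3.2,0,0],[0,0.2,3.2,0,0]]

```text
t: 13.2
eef_pos: [0.6705, -0.0305, 0.1574]
tool_rot: [0.795, 0.606, -0.001, -0.001]
ft_force: [0.4, -0.3, -1.0]
opening: 0.055
grasp_force: 63.8
```

move_arm:
  series:
    - [[0,0,0.3,0,0],[0,0,0.6,0,0],[0,0,0.9,0,0],[0,0,1.1,0,0],[0,0,1.1,0,0]]

```text
t: 13.7
eef_pos: [0.6709, -0.0303, 0.1471]
tool_rot: [0.795, 0.607, -0.0, -0.0]
ft_force: [0.1, 0.2, -0.8]
opening: 0.0545
grasp_force: 63.8
```

move_arm:
  series:
    - [[0,0,0.2,0,0],[0,0,0.4,0,0],[0,0,0.6,0,0],[0,0,0.8,0,0],[0,0,0.8,0,0]]

```text
t: 14.2
eef_pos: [0.6709, -0.0304, 0.139]
tool_rot: [0.795, 0.607, -0.0, -0.0]
ft_force: [0.5, 0.0, -0.6]
opening: 0.0552
grasp_force: 63.8
```

move_arm:
  series:
    - [[0,0,0.1,0,0],[0,0,0.2,0,0],[0,0,0.3,0,0],[0,0,0.3,0,0]]

```text
t: 14.6
eef_pos: [0.671, -0.0304, 0.1363]
tool_rot: [0.795, 0.607, -0.0, -0.0]
ft_force: [0.9, 0.5, -0.9]
opening: 0.0547
grasp_force: 63.8
```

move_arm:
  series:
    - [[0,0,0.1,0,0],[0,0,0.2,0,0],[0,0,0.2,0,0]]

```text
t: 14.9
eef_pos: [0.6713, -0.0304, 0.1362]
tool_rot: [0.795, 0.607, 0.0, 0.0]
ft_force: [-3.8, 0.7, 7.3]
opening: 0.0547
grasp_force: 64.6
```

Chamber home: contact came at the expected height. Release, back off, and measure the press and lid with the arm on its way.

move_arm:
  series:
    - [[0,0,-0.1,0,0.5],[0,0,-0.1,0,0.9],[0,0,-0.1,0,1],[0,0,-0.1,0,1],[0,0,-2,0,1],[0,0,-5,0,1],[0,0,-9,0,1],[0,0,-11,0,1],[0,0,-11,0,1]]

```text
t: 15.8
eef_pos: [0.6733, -0.0308, 0.2492]
tool_rot: [0.795, 0.607, 0.003, 0.003]
ft_force: [-0.3, 0.1, 0.0]
opening: 0.0854
grasp_force: 0.0
```

```bash
cat > m.py <<'E'
from h import *
t=cv2.imread("pics/top0.png");s=cv2.imread("pics/side0.png");ft=bot.grab_frame("top");fs=bot.grab_frame("side")
def dark(im,x0,x1,y0,y1,th=70):
    c=im[y0:y1,x0:x1].max(2).astype(float); w=np.clip(th-c,0,None); Y,X=np.mgrid[y0:y1,x0:x1]; return (w*X).sum()/w.sum(),(w*Y).sum()/w.sum(),(w>0).sum()
for n,bt,bs,z,zs,th in(("pressknob",(252,264,184,196),(283,293,243,257),.0595,.0595,70),("lidknob",(217,228,238,248),(343,357,290,302),.047,.047,110)):
    a=dark(t,*bt,th);b=dark(s,*bs,th); print(n,a,onz(ft,*a[:2],z),b,onz(fs,*b[:2],zs))
print(bot.get_state()["eef_pos"],toolshift((.6125,.1815,.13)))
E
python3 m.py
```

```text
pressknob (np.float64(256.0047619047619), np.float64(189.58095238095237), np.int64(16)) [0.61268689 0.18230652 0.0595    ] (np.float64(287.66423357664235), np.float64(249.71949947862356), np.int64(27)) [0.61148134 0.18539322 0.0595    ]
lidknob (np.float64(221.76070252469813), np.float64(242.38090010976947), np.int64(33)) [0.43747793 0.29186227 0.047     ] (np.float64(348.5556908094948), np.float64(297.2741935483871), np.int64(93)) [0.43654985 0.2964674  0.047     ]
[ 0.67101216 -0.03039233  0.24413716] [ 18.89178465 -11.2396647   11.41331103]
```

move_arm:
  series:
    - [[4,-2.4,0,0,1],[8,-4.8,0,0,1],[12,-7.2,0,0,1],[16,-9.6,1,0,1],[19,-11.3,4,0,1],[19,-11.3,8,0,1],[19,-11.3,11.4,0,1],[19,-11.3,11.4,0,0],[19,-11.3,11.4,0,0]]

```text
t: 16.8
eef_pos: [0.6112, 0.1825, 0.1289]
tool_rot: [0.795, 0.607, -0.002, -0.001]
ft_force: [0.3, 0.6, 0.8]
opening: 0.0587
grasp_force: 0.0
```

```bash
python3 -c "
from h import *
s=bot.get_state();print(s['eef_pos'],s['opening']);print(toolshift((.612,.183,.070)))"
```

```text
[0.61118789 0.18248562 0.1289485 ] 0.05865990254399734
[0.07930034 0.08573868 5.89447648]
```

move_arm:
  series:
    - [[0.1,0.1,2,0,0],[0.1,0.1,4,0,0],[0.1,0.1,5.5,0,0],[0.1,0.1,5.9,0,0],[0.1,0.1,5.9,0,-0.2],[0.1,0.1,5.9,0,-0.4],[0.1,0.1,5.9,0,-0.6],[0.1,0.1,5.9,0,-0.8],[0.1,0.1,5.9,0,-0.9],[0.1,0.1,5.9,0,-0.9]]

```text
t: 17.8
eef_pos: [0.6142, 0.1836, 0.0726]
tool_rot: [0.795, 0.607, 0.001, 0.0]
ft_force: [-1.6, 0.4, 6.6]
opening: 0.0114
grasp_force: 58.8
```

move_arm:
  series:
    - [[0,0,0,0,-0.9],[0,0,0,0,-0.9]]

```text
t: 18.0
eef_pos: [0.6142, 0.1835, 0.0726]
tool_rot: [0.795, 0.607, 0.001, 0.0]
ft_force: [-1.3, 1.5, 6.4]
opening: 0.0114
grasp_force: 58.8
```

move_arm:
  series:
    - [[0,0,-2,0,-0.9],[0,0,-6,0,-0.9],[0,0,-10,0,-0.9],[0,0,-14,0,-0.9],[0,0,-18,0,-0.9],[0,0,-18.5,0,-0.9],[0,0,-18.5,0,-0.9]]

```text
t: 18.7
eef_pos: [0.6142, 0.1835, 0.2581]
tool_rot: [0.795, 0.607, 0.001, 0.001]
ft_force: [0.4, -0.1, -2.0]
opening: 0.0115
grasp_force: 58.8
```

```bash
python3 -c "
from h import *
s=bot.get_state();print(s['eef_pos'],s['opening'],s['grasp_force']);print(toolshift((.671,-.0304,.255)))
f=bot.grab_frame('side');g=bot.grab_frame('top')
a=cv2.resize(f['pixels'][110:250,230:370],(490,490),interpolation=2)
b=cv2.resize(g['pixels'][130:230,250:350],(300,300),interpolation=2)
cv2.imwrite('pics/a7.png',np.hstack([a,np.vstack([b,b*0])[:490]]));cv2.imwrite('pics/t7.png',g['pixels']);cv2.imwrite('pics/s7.png',f['pixels'])"
```

```text
[0.61423345 0.18350612 0.25814193] 0.01145051028257526 58.82168274212745
[-19.13346494  11.12141224   0.32574897]
```

View pics/a7.png

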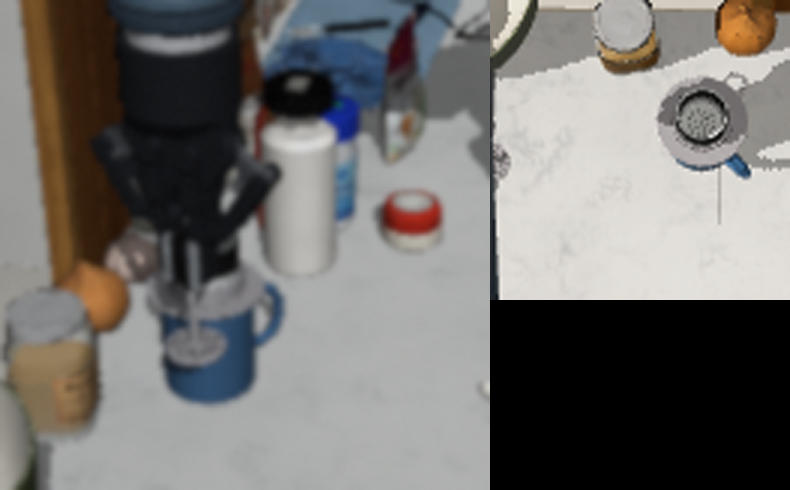

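```bash
python3 -c "
from h import *
f=bot.grab_frame('side');g=bot.grab_frame('top');s=bot.get_state();p=s['eef_pos']
print('disc expected',(proj(f,(p[0],p[1],p[2]-.0706))-[230,110]+.5)*3.5, (proj(f,(p[0]+.01,p[1],p[2]-.0706))-[230,110]+.5)*3.5,(proj(f,(p[0],p[1]+.01,p[2]-.0706))-[230,110]+.5)*3.5)
print('chamber top',onz(g,212.5/3-.5+250,118.5/3-.5+130,.151))"
```

```text
disc expected [195.78534012 349.1432275 ] [181.66847434 347.23750512] [191.48342338 357.48667804]
chamber top [ 0.66616523 -0.03207309  0.151     ]
```

```bash
python3 -c "
from h import *
g=bot.grab_frame('top');im=cv2.cvtColor(cv2.imread('pics/t7.png'),cv2.COLOR_BGR2GRAY)
print('cols 302-340 row168-169',im[168:170,302:341].mean(0).astype(int).tolist())
print('rows 150-190 c319-321',im[150:191,319:322].mean(1).astype(int).tolist())
for x,y,z,r in((.671,-.0325,.151,.0275),(.671,-.0325,.151,.025),(.671,-.0325,.111,.033),(.671,-.0325,.095,.05)):
  print(z,r,proj(g,(x,y,z)),proj(g,(x+r,y,z))[1],proj(g,(x-r,y,z))[1],proj(g,(x,y+r,z))[0],proj(g,(x,y-r,z))[0])
c=cv2.resize(cv2.imread('pics/t7.png')[148:192,298:342],(572,572),interpolation=2)
for x,y,z,r,col in((.671,-.0325,.151,.0275,(0,0,255)),(.671,-.0325,.095,.05,(0,255,0))):
  P=[(proj(g,(x+r*np.cos(t),y+r*np.sin(t),z))-[298,148]+.5)*13 for t in np.linspace(0,6.283,50)]
  cv2.polylines(c,[np.int32(P)],True,col,1)
cv2.imwrite('pics/a8.png',c)"
```

```text
cols 302-340 row168-169 [215, 215, 216, 185, 110, 107, 107, 106, 99, 96, 130, 112, 148, 146, 113, 130, 144, 147, 129, 124, 109, 127, 127, 145, 146, 87, 126, 68, 112, 111, 110, 110, 109, 116, 142, 143, 145, 144, 145]
rows 150-190 c319-321 [212, 210, 208, 213, 212, 185, 149, 128, 110, 122, 42, 16, 60, 111, 138, 147, 133, 123, 134, 133, 132, 132, 120, 129, 116, 106, 78, 23, 80, 142, 142, 174, 174, 176, 171, 118, 80, 206, 219, 218, 218]
0.151 0.0275 [320.47959445 167.48722137] 158.91007828362513 176.12107125392814 311.7090693814238 329.24532282802863
0.151 0.025 [320.47959445 167.48722137] 159.68749000263995 175.33381776958512 312.5065881566315 328.4486365374453
0.111 0.033 [320.44689006 169.94408534] 159.9719357803527 179.9928974333142 310.2536013912516 330.63370014208914
0.095 0.05 [320.43437851 170.88399565] 155.98568144817446 185.95401148014804 305.1799254234288 335.67432690898
```

View pics/a8.png

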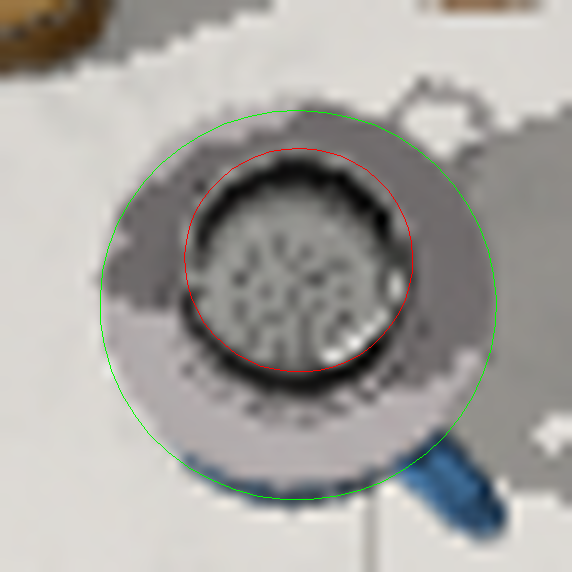

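The rim of the chamber matches the red circle (rows 148–371, columns 187–412), and the dark band below it is the sleeve. So the chamber sits centred at (0.671, −0.031). The press hangs plumb, with its disc at (195,347) as predicted. On to placing the press.

move_arm:
  series:
    - [[-4,2.3,0,0,-0.9],[-8,4.7,0,0,-0.9],[-12,7,0,0,-0.9],[-15,8.8,0,0,-0.9],[-17.5,10.2,0,0,-0.9],[-19,11.1,0,0,-0.9],[-19,11.1,0,0,-0.9],[-19,11.1,0,0,-0.9]]

```text
t: 19.75
eef_pos: [0.6701, -0.0284, 0.2557]
tool_rot: [0.795, 0.607, -0.0, -0.001]
ft_force: [0.4, 0.7, -0.7]
opening: 0.0113
grasp_force: 58.8
```

```bash
python3 -c "
from h import *
s=bot.get_state();print(s['eef_pos'],s['opening'],s['grasp_force']);print(toolshift((.671,-.0295,.1706)))"
```

```text
[ 0.67005608 -0.02840572  0.2556873 ] 0.011281955465627916 58.82783288543578
[-0.08525819  0.13399612  8.50847506]
```

move_arm:
  series:
    - [[-0.1,0.1,1,0,-0.9],[-0.1,0.1,2,0,-0.9],[-0.1,0.1,2.6,0,-0.9],[-0.1,0.1,3.2,0,-0.9],[-0.1,0.1,3.6,0,-0.9],[-0.1,0.1,4,0,-0.9],[-0.1,0.1,4,0,-0.9]]

```text
t: 20.45
eef_pos: [0.6709, -0.0303, 0.2159]
tool_rot: [0.795, 0.607, -0.0, -0.0]
ft_force: [-0.7, 0.3, -0.5]
opening: 0.0108
grasp_force: 58.8
```

move_arm:
  series:
    - [[0,0,0.7,0,-0.9],[0,0,1.4,0,-0.9],[0,0,2.1,0,-0.9],[0,0,2.8,0,-0.9],[0,0,3.4,0,-0.9],[0,0,3.9,0,-0.9],[0,0,4.1,0,-0.9],[0,0,4.2,0,-0.9],[0,0,4.2,0,-0.9]]

```text
t: 21.35
eef_pos: [0.6712, -0.0304, 0.1746]
tool_rot: [0.795, 0.607, 0.0, 0.0]
ft_force: [-0.2, -0.6, -0.6]
opening: 0.0108
grasp_force: 58.8
```

move_arm:
  series:
    - [[0,0,0.1,0,-0.9],[0,0,0.2,0,-0.9],[0,0,0.3,0,-0.9],[0,0,0.3,0,-0.9]]

```text
t: 21.75
eef_pos: [0.671, -0.0303, 0.1714]
tool_rot: [0.795, 0.607, -0.0, -0.0]
ft_force: [0.4, -0.5, 1.2]
opening: 0.0115
grasp_force: 58.8
```

move_arm:
  series:
    - [[0,0,0.1,0,-0.9],[0,0,0.2,0,-0.9],[0,0,0.2,0,-0.9]]

```text
t: 22.05
eef_pos: [0.6714, -0.0304, 0.1707]
tool_rot: [0.795, 0.607, 0.0, 0.0]
ft_force: [-2.4, -0.1, 5.8]
opening: 0.0117
grasp_force: 59.5
```

move_arm:
  series:
    - [[0,0,-0.1,0,-0.5],[0,0,-0.1,0,-0.45],[0,0,-0.1,0,-0.4],[0,0,-0.1,0,-0.4],[0,0,-1,0,-0.4],[0,0,-3,0,-0.4],[0,0,-6,0,0],[0,0,-9,0,0],[0,0,-9,0,0]]

```text
t: 22.95
eef_pos: [0.6738, -0.0309, 0.2663]
tool_rot: [0.795, 0.607, 0.003, 0.004]
ft_force: [0.2, 0.1, 0.6]
opening: 0.0428
grasp_force: 0.0
```

```bash
python3 -c "
from h import *
s=bot.get_state();print(s['eef_pos'],s['opening'],s['grasp_force']);print(toolshift((.437,.2935,.13)))
f=bot.grab_frame('side');c=f['pixels'][90:200,240:345];m=(c.max(2)<60).astype(np.uint8)
p=proj(f,(.671,-.0304,.1575));print('knob expected',p); u,v=int(p[0]),int(p[1]);print(f['pixels'][v-8:v+12,u-8:u+9].max(2))"
```

```text
[ 0.67376131 -0.03089305  0.26626533] 0.04284044156335781 0.0
[ 25.03428326 -31.53241186  13.32447965]
knob expected [287.7722253 172.1205246]
[[113 139 161 167 162 140 110 100  99 104 122 149 165 167 164 155 135]
 [110 138 162 168 163 141 111  99  99 103 116 143 163 168 168 166 156]
 [106 134 161 167 163 144 116 104 106 115 132 153 166 169 168 169 167]
 [108 132 160 167 166 155 135 121 129 143 154 164 168 169 170 170 170]
 [113 133 160 168 168 164 155 146 148 152 155 160 165 169 170 170 171]
 [116 133 160 167 168 166 163 151 129 114 113 128 151 166 170 170 171]
 [118 133 159 168 169 164 159 138  90  56  55  84 132 162 168 167 171]
 [115 131 158 168 172 167 157 127  66  23  24  61 119 158 164 166 168]
 [111 130 156 165 168 164 154 120  55  17  17  50 109 148 156 156 156]
 [111 132 148 151 151 151 140 104  46  15  15  39  88 124 133 134 134]
 [114 132 134 125 114 107  95  65  29  13  12  24  53  77  88  98 104]
 [119 130 116  89  65  51  41  28  16  17  19  17  24  33  41  55  70]
 [120 119  91  54  30  21  18  15  23  40  46  32  20  19  22  37  71]
 [122 116  94  65  41  26  21  20  36  69  81  56  32  33  56  83 117]
 [123 117 120 114  93  74  64  56  67  97 112  96  79  86 118 144 152]
 [110 105 128 139 137 138 133 122 125 142 154 153 149 147 155 163 153]
 [ 99  86 114 138 152 163 166 163 165 171 177 179 179 173 163 152 129]
 [ 85  57  79 108 135 154 163 168 173 174 173 172 169 162 144 115  85]
 [ 68  32  39  63  88 108 122 137 145 144 136 131 123 112  92  64  40]
 [ 59  24  16  26  39  51  62  80  90  87  77  71  61  51  40  26  18]]
```

The press's knob is seen upright at pixel (289,171), where a seated press should show it. Now the lid, gripped twice for centring.

move_arm:
  series:
    - [[4,-5,0,0,0],[7.5,-9.5,0,0,0],[10.5,-13.2,0,0,0],[13.5,-17,0,0,0],[16.5,-20.8,0,0,0],[19.5,-24.6,0,0,0],[22.5,-28.3,2,0,0],[25,-31.5,6,0,0],[25,-31.5,10,0,0],[25,-31.5,13.3,0,0]]

```text
t: 24.0
eef_pos: [0.4304, 0.2953, 0.124]
tool_rot: [0.794, 0.608, -0.001, -0.0]
ft_force: [-0.5, 0.4, -0.8]
opening: 0.0428
grasp_force: 0.0
```

move_arm:
  series:
    - [[0,0,0,0,0],[0,0,0,0,0]]

```text
t: 24.2
eef_pos: [0.433, 0.2936, 0.1264]
tool_rot: [0.795, 0.607, -0.001, -0.0]
ft_force: [-0.0, -0.0, 0.4]
opening: 0.0427
grasp_force: 0.0
```

```bash
python3 -c "
from h import *
s=bot.get_state();print(s['eef_pos'],s['opening'],s['qpos']);print(toolshift((.437,.2935,.056)))"
```

```text
[0.43297107 0.29364766 0.12637956] 0.042689474623454536 [ 3.68904199e-01  2.17694629e-01  1.83683757e+00 -1.30365782e-04
  1.08911281e+00  6.36105911e-01]
[0.10134573 0.40363609 7.03719886]
```

move_arm:
  series:
    - [[0.1,0.4,2,0,0],[0.1,0.4,4,0,0],[0.1,0.4,6,0,0],[0.1,0.4,6.9,0,0],[0.1,0.4,6.9,0,0],[0.1,0.4,6.9,0,-0.3],[0.1,0.4,6.9,0,-0.5],[0.1,0.4,6.9,0,-0.7],[0.1,0.4,6.9,0,-0.7]]

```text
t: 25.1
eef_pos: [0.4384, 0.2942, 0.0592]
tool_rot: [0.795, 0.607, 0.001, 0.0]
ft_force: [-2.2, -0.4, 5.8]
opening: 0.0175
grasp_force: 58.4
```

move_arm:
  series:
    - [[0,0,0,0,0],[0,0,0,0,0],[0,0,0,-8,0],[0,0,0,-16,0],[0,0,0,-24,0],[0,0,0,-32,0],[0,0,0,-40,0],[0,0,0,-48,0],[0,0,0,-56,0],[0,0,0,-64,0]]

```text
t: 26.1
eef_pos: [0.4374, 0.2938, 0.0575]
tool_rot: [0.35, 0.937, -0.0, 0.0]
ft_force: [-0.0, 0.3, 0.6]
opening: 0.0424
grasp_force: 0.0
```

move_arm:
  series:
    - [[0,0,0,-8,0],[0,0,0,-16,0],[0,0,0,-24,0],[0,0,0,-26,0],[0,0,0,-26,0],[0,0,0,-26,-0.3],[0,0,0,-26,-0.5],[0,0,0,-26,-0.8],[0,0,0,-26,-0.8],[0,0,0,-26,-0.8]]

```text
t: 27.1
eef_pos: [0.4376, 0.2939, 0.0577]
tool_rot: [0.133, 0.991, 0.0, 0.0]
ft_force: [-1.0, 1.1, 2.8]
opening: 0.0177
grasp_force: 58.6
```

move_arm:
  series:
    - [[0,0,-1,0,-0.8],[0,0,-4,0,-0.8],[0,0,-8,0,-0.8],[0,0,-12,0,-0.8],[0,0,-16,0,-0.8],[0,0,-20,0,-0.8],[0,0,-20,0,-0.8],[0,0,-20,0,-0.8]]

```text
t: 27.9
eef_pos: [0.4377, 0.2939, 0.2587]
tool_rot: [0.133, 0.991, 0.001, 0.001]
ft_force: [0.0, -0.1, -2.0]
opening: 0.0178
grasp_force: 58.8
```

```bash
python3 -c "
from h import *
s=bot.get_state();print(s['eef_pos'],s['opening'],s['grasp_force']);print(toolshift((.671,-.0304,.26)))
f=bot.grab_frame('side')['pixels'];c=f[280:320,330:370].max(2);print('old lid spot',c.min(),c.max())"
```

```text
[0.43774961 0.29391454 0.25874395] 0.0177837886749622 58.764485218562186
[-31.06075549 -25.12155444  -0.09700436]
old lid spot 164 186
```

Lid lifted, with its old spot bare. On to the mug.

move_arm:
  series:
    - [[-3.5,-2.8,0,0,-0.8],[-7,-5.7,0,0,-0.8],[-10.5,-8.5,0,0,-0.8],[-14,-11.3,0,0,-0.8],[-17.5,-14.2,0,0,-0.8],[-21,-17,0,0,-0.8],[-24.5,-19.8,0,0,-0.8],[-28,-22.6,0,0,-0.8],[-30,-24.3,0,0,-0.8],[-31.1,-25.1,0,0,-0.8]]

```text
t: 28.95
eef_pos: [0.6708, -0.0328, 0.2543]
tool_rot: [0.135, 0.991, 0.0, -0.002]
ft_force: [-0.6, 0.3, -0.9]
opening: 0.0178
grasp_force: 58.8
```

move_arm:
  series:
    - [[0,0,0,0,-0.8],[0,0,0,0,-0.8],[0,0,0,0,-0.8]]

```text
t: 29.25
eef_pos: [0.6703, -0.0286, 0.2572]
tool_rot: [0.132, 0.991, 0.0, -0.001]
ft_force: [-0.5, 0.9, -1.2]
opening: 0.0179
grasp_force: 58.8
```

```bash
python3 -c "
from h import *
s=bot.get_state();print(s['eef_pos'],s['opening'],s['grasp_force']);print(toolshift((.671,-.0304,.1987)))
f=bot.grab_frame('side');im=f['pixels'].astype(int);p=s['eef_pos']
# skirt of held lid vs flange and mug, columns at given rows
for n,z,r in(('skirt',p[2]-.0577+.005,.0335),('flange',.0935,.05),('mugbody',.06,.04)):
  a=proj(f,(.671,-.0304,z)) if n!='skirt' else proj(f,(p[0],p[1],z))
  R=np.array(f['R']);e=R[0]*r
  q=[proj(f,np.array([.671,-.0304,z] if n!='skirt' else [p[0],p[1],z])+k*e) for k in(1,-1)]
  v=int(round(a[1])); print(n,v,'expect cols',sorted([q[0][0],q[1][0]])); u0=int(min(q[0][0],q[1][0]))-6; u1=int(max(q[0][0],q[1][0]))+8
  print(u0,im[v,u0:u0+12].tolist(),u1-12,im[v,u1-12:u1].tolist())"
```

```text
[ 0.67032502 -0.02863715  0.2571824 ] 0.017909141913359534 58.8157547917217
[-0.11815078 -0.15429528  5.84805727]
skirt 158 expect cols [np.float64(275.1590826464404), np.float64(299.12470903804956)]
269 [[111, 119, 112], [119, 128, 120], [124, 133, 125], [126, 135, 127], [126, 133, 127], [122, 128, 124], [113, 117, 113], [112, 113, 109], [125, 125, 123], [138, 137, 135], [149, 149, 146], [159, 159, 156]] 295 [[177, 177, 174], [172, 172, 169], [166, 166, 162], [156, 156, 153], [142, 144, 142], [136, 141, 140], [135, 141, 140], [109, 118, 115], [68, 81, 75], [72, 81, 77], [93, 99, 98], [107, 111, 112]]
flange 191 expect cols [np.float64(271.7036637556209), np.float64(305.6035953206918)]
265 [[57, 83, 116], [93, 103, 119], [125, 128, 132], [136, 137, 138], [138, 138, 138], [136, 136, 136], [136, 135, 136], [135, 132, 134], [134, 130, 131], [134, 130, 131], [133, 130, 131], [129, 125, 126]] 301 [[131, 127, 129], [133, 130, 131], [132, 128, 130], [132, 126, 126], [128, 116, 109], [125, 105, 88], [131, 111, 94], [140, 127, 116], [155, 151, 146], [167, 167, 165], [169, 170, 169], [169, 170, 168]]
mugbody 200 expect cols [np.float64(275.7401164310575), np.float64(302.44917501655925)]
269 [[169, 169, 168], [169, 169, 168], [167, 167, 166], [159, 159, 158], [145, 145, 144], [126, 125, 123], [94, 92, 88], [71, 63, 55], [70, 57, 47], [80, 67, 58], [91, 80, 74], [97, 89, 85]] 298 [[98, 77, 60], [90, 67, 49], [82, 60, 40], [81, 63, 48], [110, 102, 94], [148, 146, 143], [165, 165, 163], [157, 157, 156], [129, 128, 126], [102, 93, 85], [99, 75, 55], [109, 82, 57]]
```

move_arm:
  series:
    - [[0,-0.1,1,0,-0.8],[0,-0.1,2,0,-0.8],[0,-0.1,3,0,-0.8],[0,-0.1,4,0,-0.8],[0,-0.1,4.4,0,-0.8],[0,-0.1,4.4,0,-0.8]]

```text
t: 29.9
eef_pos: [0.6703, -0.0313, 0.2121]
tool_rot: [0.133, 0.991, 0.0, -0.001]
ft_force: [0.5, 0.3, -1.4]
opening: 0.0179
grasp_force: 58.8
```

move_arm:
  series:
    - [[0,0,0.2,0,-0.8],[0,0,0.4,0,-0.8],[0,0,0.6,0,-0.8],[0,0,0.6,0,-0.8]]

```text
t: 30.3
eef_pos: [0.6708, -0.0314, 0.2073]
tool_rot: [0.133, 0.991, 0.0, -0.0]
ft_force: [0.8, -1.0, -0.2]
opening: 0.0179
grasp_force: 58.8
```

move_arm:
  series:
    - [[0,0,0.1,0,-0.8],[0,0,0.2,0,-0.8],[0,0,0.3,0,-0.8],[0,0,0.4,0,-0.8],[0,0,0.4,0,-0.8]]

```text
t: 30.8
eef_pos: [0.6708, -0.0313, 0.2033]
tool_rot: [0.133, 0.991, 0.0, -0.0]
ft_force: [0.2, -0.9, 0.2]
opening: 0.0178
grasp_force: 58.8
```

move_arm:
  series:
    - [[0,0,0.1,0,-0.8],[0,0,0.2,0,-0.8],[0,0,0.3,0,-0.8],[0,0,0.3,0,-0.8]]

```text
t: 31.2
eef_pos: [0.6714, -0.0315, 0.2019]
tool_rot: [0.133, 0.991, -0.0, 0.001]
ft_force: [-0.7, -0.1, 4.8]
opening: 0.0177
grasp_force: 59.4
```

move_arm:
  series:
    - [[0,0,0.1,0,-0.8],[0,0,0.2,0,-0.8],[0,0,0.2,0,-0.8]]

```text
t: 31.5
eef_pos: [0.6721, -0.0317, 0.2018]
tool_rot: [0.133, 0.991, -0.0, 0.002]
ft_force: [-3.3, 0.4, 12.7]
opening: 0.0176
grasp_force: 60.0
```

```bash
python3 -c "
from h import *
s=bot.get_state();print(s['eef_pos'],s['ft_force'],s['ft_torque'],Ro.from_quat(s['tool_rot']).as_matrix()[:,2])
f=bot.grab_frame('side');cv2.imwrite('pics/s9.png',f['pixels'])
m=f['pixels'][125:215,265:320].max(2); print(m[::2,12:36:2])"
```

```text
[ 0.6721448  -0.03165978  0.2018347 ] [-3.25509444  0.37548839 12.66404238] [ 0.04796035  0.54965966 -0.01377283] [ 0.00416067 -0.00115442 -0.99999068]
[[ 24  25  26  27  27  26  27  25  24  20  23  49]
 [ 22  25  26  25  22  20  19  16  14  12  21  28]
 [ 22  25  26  21  15  13  11  13  16  19  32  29]
 [ 23  26  30  22  20  20  18  18  24  24  48  50]
 [ 43  46  36  22  21  26  24  20  22  22  29  28]
 [ 60  49  29  20  20  25  23  19  21  21  28  28]
 [ 67  44  22  19  20  24  19  19  21  23  27  45]
 [ 58  36  18  18  20  21  17  20  21  24  26  73]
 [ 42  32  16  17  20  22  19  20  21  21  25  98]
 [ 28  24  25  15  17  22  20  23  21  21  29 107]
 [ 20  20  27  23  22  24  19  21  20  21  35 105]
 [ 20  19  21  30  26  24  21  25  21  51  65  99]
 [ 16  18  22  51  39  20  21  24  24  71 102 119]
 [ 15  16  19  29  35  20  20  37  52 107 138 141]
 [ 18  18  18  20  23  21  19  37  88 136 157 153]
 [ 28  32  21  18  21  36  25  27  83 131 143 149]
 [103  82  38  15  32  87  43  26  78 128 143 148]
 [133  85  46  22  33  89  53  27  76 124 143 147]
 [108  72  53  23  32  88  63 
[... 647 characters left out ...]
 22  17  18  18  19  25  61  90 115]
 [116  95 103 102  79  76  86  94 121 129 121 110]
 [109  96 118 138 157 164 166 161 154 135 110 105]
 [115  93 109 124 138 143 143 140 133 123 108 118]
 [130 119 114 121 129 136 137 136 129 125 126 131]
 [130 131 127 127 132 131 133 136 132 133 133 131]
 [ 93 116 125 132 135 134 134 133 127 130 116 104]
 [ 66  78  94 110 115 106 119 121 108 101  97  87]
 [ 64  79  88  98 102 104 109 109 107 103  96  86]
 [ 64  79  90  98 103 108 110 109 107 101  94  85]
 [ 68  79  91  98 104 106 109 109 106 100  94  85]
 [ 82  78  89  98 104 106 109 109 106 102  95  85]
 [ 83  77  89  98 104 107 110 109 107 101  94  85]
 [ 85  76  89  99 104 108 109 107 107 102  95  85]]
```

```bash
python3 -c "
from h import *
f=bot.grab_frame('side');im=f['pixels'].max(2).astype(float)
print('rows176-194',im[176:195,286:291].mean(1).round().tolist())
o,_=ray(f,320,200);d=(o-[.671,-.0304,0])[:2];d/=np.linalg.norm(d)
F=lambda z,r:proj(f,(.671+d[0]*r,-.0304+d[1]*r,z))[1]
print('sleeve bot',F(.095+.022,.028),'sleeve top',F(.141,.028),'skirt seated',F(.141,.0335),'skirt +3',F(.144,.0335),'collar top front',F(.111,.033),'collar inner back?',F(.111,-.0305),'flange bottom front',F(.092,.05), 'lid top edge?',F(.141+.010,.0335))
"
```

```text
rows176-194 [201.0, 205.0, 209.0, 201.0, 185.0, 168.0, 126.0, 67.0, 27.0, 18.0, 17.0, 18.0, 33.0, 82.0, 141.0, 165.0, 157.0, 143.0, 137.0]
sleeve bot 189.28676931426372 sleeve top 182.11330292989916 skirt seated 183.12465522992437 skirt +3 182.21417889634378 collar top front 191.99280491454732 collar inner back? 180.55733453701342 flange bottom front 200.81608049988438 lid top edge? 180.07946821045397
```

The lid stopped about 3 mm high: contact at 0.2019 against 0.1987 expected, and the skirt edge at row 182.5 agrees. The skirt is round the rim, so I'll feel for centring with small sideways moves under light load.

move_arm:
  series:
    - [[0,0,-0.2,0,-0.8],[0.1,0,-0.15,0,-0.8],[0.2,0,-0.1,0,-0.8],[0.2,0,-0.1,0,-0.8]]

```text
t: 32.0
eef_pos: [0.6707, -0.0313, 0.2017]
tool_rot: [0.133, 0.991, -0.0, 0.003]
ft_force: [2.0, -0.8, 6.9]
opening: 0.0182
grasp_force: 59.6
```

move_arm:
  series:
    - [[0,0,0,0,-0.8],[0,0,0.05,0,-0.8],[0,0,0.05,0,-0.8]]

```text
t: 32.3
eef_pos: [0.6709, -0.0313, 0.2017]
tool_rot: [0.133, 0.991, -0.0, 0.003]
ft_force: [2.0, -0.2, 9.8]
opening: 0.0177
grasp_force: 59.8
```

move_arm:
  series:
    - [[0,0,-0.5,0,-0.8],[0,0,-2,0,-0.8],[0,0,-4,0,-0.8],[0,0,-7,0,-0.8],[0,0,-9,0,-0.8],[0,0,-9,0,-0.8]]

```text
t: 32.9
eef_pos: [0.6705, -0.0311, 0.2935]
tool_rot: [0.133, 0.991, -0.0, 0.003]
ft_force: [1.0, 0.2, -0.2]
opening: 0.0178
grasp_force: 58.8
```

```bash
cat > k.py <<'E'
from h import *
f=bot.grab_frame('side');im=f['pixels'].max(2).astype(int);print(bot.get_state()['eef_pos'])
print(im[163:194,274:306])
o,_=ray(f,320,200)
def circ(z,r,x=.671,y=-.0304):
  p=np.array([proj(f,(x+r*np.cos(t),y+r*np.sin(t),z)) for t in np.linspace(0,6.28,80)]); return (p.min(0)+p.max(0))/2,p.min(0),p.max(0)
for n,z,r in(('rim out',.151,.0275),('rim in',.151,.025),('knob top',.167,.007),('knob at rim',.151,.007),('sleeve',.13,.028),('collar',.111,.033),('flange',.095,.05)): print(n,*[q.round(1) for q in circ(z,r)])
E
python3 k.py
```

```text
[ 0.66959766 -0.03097899  0.29089124]
[[103  78  66  60  58  66  83  94  96  96  97  98  99 103 118 143 160 166
  163 151 131 111 104 107 111 114 115 113  92  65  62  79]
 [117  79  63  62  60  66  83  95  97  97  98  98  99  99 106 122 144 161
  165 162 153 133 117 117 118 118 117 115  96  66  60  77]
 [132  91  71  69  62  63  81  94  98  98  97  99  99  99  99 106 123 147
  163 166 164 155 143 138 130 121 116 111  90  62  57  76]
 [141 102  78  73  63  61  79  94  98  99  98  98  99  99  98 100 110 137
  161 167 168 166 163 158 151 143 136 120  88  60  58  79]
 [154 127  95  77  65  61  77  93  97  98  99  98  99  99  98  99 107 135
  161 168 169 169 169 168 165 163 156 134  98  74  69  82]
 [163 151 122  95  76  66  78  93  97  98  98  98  97  94  92  93 104 135
  162 169 170 169 170 170 170 168 163 142 106  86  79  86]
 [164 161 146 125 100  77  79  93  98  98  99  99  93  78  66  68  94 135
  163 168 169 169 171 171 170 169 164 145 112  92  84  87]
 [161 161 154 141 119  92  84  96 104 110 113 114  99  59  33  38  74 128
  161 166 167 170 171 171 170 169 166 155 127  98  84  88
[... 2712 characters left out ...]
157 161 162 163 163 157
  151 150 145 134 124 113 101 105 120 130 133 132 132 127]
 [132 132 128 113  93  91 101 110 119 129 139 146 151 157 157 157 156 148
  140 138 135 126 117 107 102 111 125 131 133 133 129 120]
 [130 130 128 117  99  93  99 108 115 122 129 134 138 142 142 142 143 139
  133 129 127 121 113 108 109 120 130 133 134 132 128 118]]
rim out [287.9 174.2] [278.3 169.4] [297.4 179. ]
rim in [287.9 174.2] [279.1 169.8] [296.6 178.5]
knob top [287.6 169.2] [285.2 168. ] [290.1 170.4]
knob at rim [287.9 174.1] [285.4 172.9] [290.3 175.3]
sleeve [288.1 180.5] [278.5 175.5] [297.8 185.4]
collar [288.4 186.1] [277.1 180.1] [299.7 192. ]
flange [288.6 190.9] [271.6 181.7] [305.6 200. ]
```

The knob stands about 2 mm to −x and 2–4 mm to +y of the chamber's centre: columns 286.8–290.3 against 285.3–290.2 expected, and its top 1.3 rows low. The lid's bore therefore caught on it, so I'll offset the lid by a similar amount, within its play.

move_arm:
  series:
    - [[0.1,0.25,2,0,-0.8],[0.1,0.25,4,0,-0.8],[0.1,0.25,6,0,-0.8],[0.1,0.25,7.5,0,-0.8],[0.1,0.25,7.8,0,-0.8],[0.1,0.25,7.8,0,-0.8]]

```text
t: 33.55
eef_pos: [0.6683, -0.0281, 0.2102]
tool_rot: [0.133, 0.991, 0.0, -0.001]
ft_force: [0.0, -0.1, -0.4]
opening: 0.0179
grasp_force: 58.8
```

move_arm:
  series:
    - [[0,0,0.2,0,-0.8],[0,0,0.4,0,-0.8],[0,0,0.6,0,-0.8],[0,0,0.7,0,-0.8],[0,0,0.7,0,-0.8]]

```text
t: 34.05
eef_pos: [0.6686, -0.0281, 0.2039]
tool_rot: [0.133, 0.991, 0.0, -0.0]
ft_force: [-0.3, -0.2, -1.1]
opening: 0.0179
grasp_force: 58.8
```

move_arm:
  series:
    - [[0,0,0.1,0,-0.8],[0,0,0.2,0,-0.8],[0,0,0.3,0,-0.8],[0,0,0.3,0,-0.8]]

```text
t: 34.45
eef_pos: [0.669, -0.0283, 0.2018]
tool_rot: [0.133, 0.991, -0.0, 0.001]
ft_force: [-1.1, -0.4, 3.8]
opening: 0.0177
grasp_force: 59.2
```

The contact height is the same wherever the lid goes sideways, so it may be home and have slipped a little in the grip. I'll release, back off and measure it with the view clear.

move_arm:
  series:
    - [[0,0,-0.1,0,-0.4],[0,0,-0.1,0,0],[0,0,-0.1,0,0],[0,0,-1,0,0],[0,0,-4,0,0],[0,0,-8,0,0],[4,1,-10,0,0],[8,3,-10,0,0],[13,5,-10,0,0],[18,7,-10,0,0]]

```text
t: 35.45
eef_pos: [0.5183, 0.083, 0.3018]
tool_rot: [0.134, 0.991, 0.0, 0.001]
ft_force: [0.5, 0.4, 1.0]
opening: 0.0424
grasp_force: 0.0
```

move_arm:
  series:
    - [[4,4,0,0,0],[8,8,0,0,0],[10,11,0,0,0]]

```text
t: 35.75
eef_pos: [0.4508, 0.216, 0.3022]
tool_rot: [0.134, 0.991, 0.0, 0.001]
ft_force: [1.2, 1.3, 0.8]
opening: 0.0425
grasp_force: 0.0
```

```bash
cat > l.py <<'E'
from h import *
f=bot.grab_frame('side');g=bot.grab_frame('top');im=f['pixels'].max(2).astype(int);print(bot.get_state()['eef_pos'])
print('col mean 287-290 rows140-204');print(im[140:204,287:291].mean(1).round().astype(int).tolist())
for v in(150,156,165,170,175,178,180,181,182,183,184,185,195): print(v,im[v,268:308].tolist())
o,_=ray(f,320,200)
for x,y in((.6688,-.0283),):
  d=(o-[x,y,0])[:2];d/=np.linalg.norm(d)
  F=lambda z,r:proj(f,(x+d[0]*r,y+d[1]*r,z)).round(2)
  for h in(0,.003): print(h,'skirt low front',F(.141+h,.0335),'lidtop',F(.175+h,0),'knobtop c',F(.195+h,0),'knob low front',F(.181+h,.0105),'knobtop back',F(.195+h,-.009))
d=(o-[.671,-.0304,0])[:2];d/=np.linalg.norm(d);print('sleeve bot',proj(f,(.671+d[0]*.028,-.0304+d[1]*.028,.117)))
cv2.imwrite('pics/s10.png',f['pixels']);cv2.imwrite('pics/t10.png',g['pixels'])
E
python3 l.py
```

```text
[0.44968818 0.21939293 0.30215689]
col mean 287-290 rows140-204
[77, 82, 85, 88, 98, 99, 89, 75, 68, 81, 103, 110, 110, 114, 116, 122, 140, 158, 160, 136, 95, 70, 69, 68, 62, 62, 70, 104, 152, 179, 190, 206, 212, 209, 204, 204, 205, 208, 211, 206, 192, 182, 167, 115, 50, 20, 18, 18, 27, 72, 138, 167, 161, 147, 140, 139, 138, 135, 135, 137, 134, 117, 107, 109]
150 [111, 145, 161, 159, 153, 141, 122, 102, 79, 65, 52, 51, 85, 121, 138, 134, 114, 92, 92, 99, 102, 103, 108, 111, 112, 111, 112, 108, 111, 122, 130, 132, 135, 135, 118, 94, 99, 128, 156, 158]
156 [64, 67, 68, 69, 71, 72, 72, 72, 74, 84, 103, 126, 147, 153, 160, 166, 169, 167, 157, 144, 136, 136, 143, 144, 131, 121, 127, 133, 138, 144, 149, 151, 152, 147, 121, 83, 84, 102, 112, 114]
165 [123, 137, 145, 153, 162, 169, 171, 163, 149, 139, 120, 112, 138, 162, 166, 159, 131, 85, 59, 56, 57, 59, 74, 108, 145, 164, 166, 157, 146, 141, 134, 124, 120, 114, 93, 64, 58, 78, 107, 123]
170 [110, 131, 145, 151, 155, 161, 165, 166, 160, 149, 129, 120, 143, 163, 175, 180, 183, 185, 188, 189, 190, 190, 192, 193, 195, 194, 193, 188, 178, 164, 
[... 1453 characters left out ...]
9, 187, 167, 161, 154, 132, 117, 113, 97, 63, 28, 14, 14, 16, 18, 19, 19, 20, 21, 21, 19, 19, 19, 18, 15, 14, 18, 40, 85, 124, 146, 157, 162, 168, 168, 158, 137, 128]
195 [163, 171, 165, 146, 121, 123, 131, 134, 134, 133, 128, 122, 117, 116, 118, 123, 127, 131, 135, 137, 140, 140, 140, 138, 135, 131, 129, 128, 128, 128, 132, 134, 136, 135, 131, 123, 114, 119, 127, 115]
0 skirt low front [288.81 183.6 ] lidtop [288.06 167.2 ] knobtop c [287.77 160.97] knob low front [288.05 167.16] knobtop back [287.7  159.46]
0.003 skirt low front [288.77 182.69] lidtop [288.01 166.28] knobtop c [287.73 160.02] knob low front [288.01 166.22] knobtop back [287.66 158.52]
sleeve bot [288.57514394 189.28676931]
```

The skirt edge (row 183.35 against 183.6 predicted), knob top (159.5 against 159.5) and sleeve (189.3 against 189.3) all match a lid fully home, and the skirt edge is symmetric, so it is level. The lid had only slipped in the grip. The arm is clear, so I'll hand in.

```bash
python3 -c "
from h import *
a=cv2.imread('pics/top0.png');b=cv2.imread('pics/t10.png')
for n,(x,y) in dict(timer=(401,212),glass=(434,248),honey=(294,141)).items(): print(n,np.abs(a[y-14:y+14,x-14:x+14].astype(int)-b[y-14:y+14,x-14:x+14]).mean().round(1))
print(bot.finish_job())"
```

```text
timer 5.7
glass 22.0
honey 4.4
the job is handed in; nothing more can be done
None
```

The filter is stacked on the blue mug as asked (plate, chamber, press, lid) and handed in at about 36 s: the lid measured home and level, and the arm never went near the timer, glass or honey jar, though the glass's picture patch differed from the first shot (22 against 4–6 for the other two; cause unchecked).

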